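Pack a circuit board from below at its edge connector

ROBOT

A 7-joint arm with a two-finger parallel gripper is mounted at the origin on the work surface. World frame = base frame: x ahead of the robot, y to its left, z up, the work surface at z = 0. Lengths are in m, angles in rad, forces in N, time in s.
With the tool pointing down it reaches from about 0.4 to 0.85 m from the base axis. Payload 10.4 kg.
Tool frame: the origin (TCP) lies at the very end of the fingers, on their centre line; the grasp point (between the pads) lies 19 mm behind it (grip_point_offset is the distance from the TCP to the grasp point, in m); z points along the fingers, y is the line along which they close (so a half turn about z gives the same grasp; the last joint's range is limited). The gripper opens to 87 mm and grips with 3 to 60 N. Pads are 19 mm wide; open, the fingers measure 117 mm over their backs; the gripper's body (75 mm by 190 mm) begins 51 mm behind the grasp point.
Start: joints at [-1.358, 0.332, -0.065, 1.46, 0.022, 1.35, -0.088], TCP at [0.146, 0.608, 0.223] pointing down, gripper open.
Joint ranges: [-2.6, 2.6], [-0.5, 2.12], [-1.47, 1.34], [0.16, 2.42], [-1.27, 4.41], [0.06, 2.06], [-2.6, 2.6]. Speed limits (rad/s): [2.22, 2.22, 2.79, 2.79, 3.14, 3.14, 3.14].

INTERFACE

Orientations are given as a unit quaternion [x, y, z, w].
In Python, from bench import * gives the robot as it stands.
- The arm moves only by the tool play_rows, never from a script. Its argument "increments" is text: rows parted by semicolons, each of 7 numbers parted by spaces: the turn, a rotation vector about the tool's x, y, z in rad, then the shift along the tool's x, y, z in m, then the opening, from 0 (shut) to 1 (fully open). A call has 1 to 8 rows; each row is the pose to reach, as a shift and turn from the pose commanded when the call began, along the tool's axes at that moment; what a row does not reach only later rows make up. A row lasts 1/10 s, in which the tool goes at most 50 mm and 8.59 degrees, less where a joint would pass 70% of its speed; a pose out of reach is approached as far as the arm can. A call with a gripper value outside its range is refused whole. The fingers move at their own pace and stop on an object; "grip_force" is the grip in N (left out, the last holds). Time passes only in rows, so rows that repeat a pose let the fingers close. It gives the time, the measured TCP pose, the force, the opening and the grip force at its end, in the units of the state.
- read_state(): the state, without advancing time (a new reading comes with each control period).
- camera(name): name is "side" or "top"; returns a dict with "color" (384x512x3 uint8, red, green, blue), "fx", "fy", "cx", "cy" (pixels), "k1" (the pictures are not rectified: a ray, as slopes to the right and down, at radius r is drawn at 1 + k1 r^2 times it, then the intrinsics apply), "camera_from_world" (4x4, takes a point from world to camera coordinates). Camera axes: x right, y down, z forward; pixel columns grow to the right and rows downward; lengths in m; the calibration is good to about 2 mm. A picture is of the moment at which its call begins. There is no depth.
- close_job(): hands the job in; it is judged then, once.
The state is a dict: "time": time; "joint_positions": joint angles; "joint_vel": joint speeds; "joint_torque": joint torques, N m; "ee_pos": TCP position; "eef_rot": TCP orientation; "ft_force": force on the tool from outside, world axes, zero at the start; "torque": the same for the moment, N m; "width": finger opening in m; "grip_force": force on a finger pad.
Only numpy, scipy, OpenCV 4.12 (cv2) and the standard library are available. Lean on these libraries where they do the work, as an engineer would, in place of code of your own. Each camera call takes 0.05 s, during which the arm holds its last target. There are 200 camera calls.

TASK

The circuit board in the holder has nothing under it where its edge connector is about to be pressed. Slide one of the flat brown plates in under the board from the open side, squarely below the connector and right back against the holder's base bar, with the second plate on top of it where the gap needs it, then slide the brown wedge in flat on top, thin end first, until you feel it firmly tight between the plates and the underside of the board, without bowing the board up by more than about 2 mm. Finish while still holding the wedge and keeping the packing tight, with everything else on the bench left where it is.

Things in the scene. Friction and masses are not known exactly. Their poses are not given: they have to be found in the camera images.
- holder: Low aluminium board holder, fixed. Base bar 260 x 20 x 20 mm on the bench along its y; a foot and a 64 mm high post at each end (y = +-142 mm). Origin on the bench below the middle of the board's open edge; +x points level out of the open side, z up. Plates stop against the base bar's front face at x = -95 mm. Nothing stands in the open side (x > 0) between y = -110 and 110 mm.
- board: Green circuit board 236 x 94 x 2.5 mm held level in the holder, over holder x = -95 to 0. Origin on its underside, middle of the open edge; axes as the holder's. Its z is the gap over the bench, 17 to 26.5 mm. Black edge connector 72 x 9 mm centred on the open edge; all parts lie under 22 mm above its underside. It springs: 4 N at the edge bows it up 1 mm; 5 mm at any time spoils it.
- plate_a: Flat brown laminate plate, 130 x 40 x 7 mm, 51 g, lying on the bench. Origin at the centre of its underside, x along its length, z up. Pushed home against the base bar it stands 35 mm out of the open side (its origin at x = -30 mm of the holder).
- plate_b: A second plate just like plate_a; either may go in first.
- wedge: Brown wedge 130 x 30 mm, 66 g. Origin at the centre of its flat underside, z up, x along it: 3 mm thick at x = -65 mm, rising evenly to 21 mm at x = 65 mm. If it is not tight with its thin end 90 mm past the board's edge (15 mm thick there), the gap needs the other plate too. Friction is 0.5 to 0.7, so the push to slide it in is about 1.3 times its force on the board.
- tweezers: Leave alone: steel tweezers, 118 x 14 x 6 mm, lying flat. Origin at the underside or middle.
- spool: Leave alone: spool of solder wire with black flanges, 58 mm across, 46 mm high, standing on a flange. Origin at the underside or middle.
- small_board: Leave alone: small loose green circuit board, 85 x 55 mm, about 11 mm high with its parts. Origin at the underside or middle.
- heatsink: Leave alone: finned aluminium heatsink, 45 x 45 x 22 mm. Origin at the underside or middle.
- flux_bottle: Leave alone: small clear dispensing bottle with a thin steel spout, 38 mm across, 105 mm high. Origin at the underside or middle.
- solvent_bottle: Leave alone: brown glass bottle with a blue cap, 84 mm across, 190 mm high. Origin at the underside or middle.
- driver: Leave alone: screwdriver with a yellow handle, 170 mm long, lying flat. Origin at the underside or middle.
Mind the look-alikes: they are no part of the job. What is shaped like the plate_a but red or white is not meant. There is more than one size of the wedge; the one meant has the size given above.

How it is judged:
By the outcome, as a careful person would: the job done as asked, in the order asked, and still so for the second after the job is handed in, while the arm keeps its last pose, push and grip.
It also fails if it takes over 72 s, if anything falls off the work surface, if the arm or the gripper's body presses on something with over 40 N, if the wrist force passes 120 N, or if a joint passes its speed limit or range.

## Working session

There is one attempt and no reset: what is moved stays moved. The work goes in short steps, Python scripts to look and compute and a tool call to move; the robot and the scene stay as the last step left them, time stands still between calls to the robot, and variables do not carry over. Pictures are saved under pics/ and viewed, at most 10 in all, crops included, and the job is handed in when it is done.

Besides the shell and the picture viewer there is one more tool, called in YAML: its name, and indented under it one key for each argument. play_rows: Moves the arm, as the interface text tells. Its arguments: {"type":"object","properties":{"increments":{"type":"string"},"grip_force":{"type":"number"}},"required":["increments"]}

```bash
mkdir -p pics; ls; python3 - <<'E'
from bench import *
import cv2,numpy as np
s=read_state();print({k:np.round(v,3).tolist() for k,v in s.items()})
for n in("top","side"):
    c=camera(n);cv2.imwrite(f"pics/{n}0.png",cv2.resize(c["color"][:,:,::-1],(800,600),interpolation=cv2.INTER_CUBIC));cv2.imwrite(f"{n}_raw.png",c["color"][:,:,::-1])
    print(n,c["fx"],c["fy"],c["cx"],c["cy"],c["k1"],np.round(c["camera_from_world"],4).tolist())
E
```

```text
pics
{'time': 0.0, 'joint_positions': [-1.358, 0.333, -0.065, 1.461, 0.022, 1.35, -0.088], 'joint_vel': [-0.002, -0.0, -0.001, -0.001, -0.001, 0.0, -0.001], 'joint_torque': [0.001, -62.324, 0.025, -38.99, -0.061, 0.04, 0.0], 'ee_pos': [0.146, 0.607, 0.222], 'eef_rot': [0.118, 0.993, -0.001, -0.0], 'ft_force': [0.815, -0.245, 0.05], 'torque': [-0.002, 0.036, -0.047], 'grip_force': 0.0, 'width': 0.087}
top 384.2343440773816 384.2343440773816 258.82232025360594 191.06232077336202 -0.035421418488302416 [[0.0232, -0.9996, -0.0177, 0.0715], [-0.9929, -0.021, -0.1175, 0.5368], [0.1171, 0.0203, -0.9929, 1.1048], [0.0, 0.0, 0.0, 1.0]]
side 358.6756885655149 358.6756885655149 260.2827671465018 190.3938864100484 -0.043104770680374674 [[0.8398, -0.5427, -0.0134, -0.4071], [-0.4159, -0.6274, -0.6583, 0.2819], [0.3488, 0.5584, -0.7526, 1.0131], [0.0, 0.0, 0.0, 1.0]]
```

View pics/top0.png

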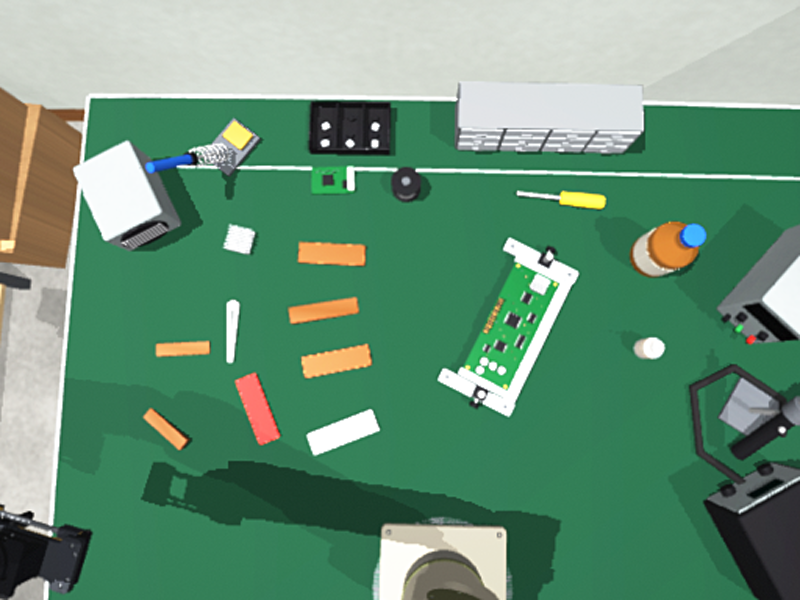

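View pics/side0.png

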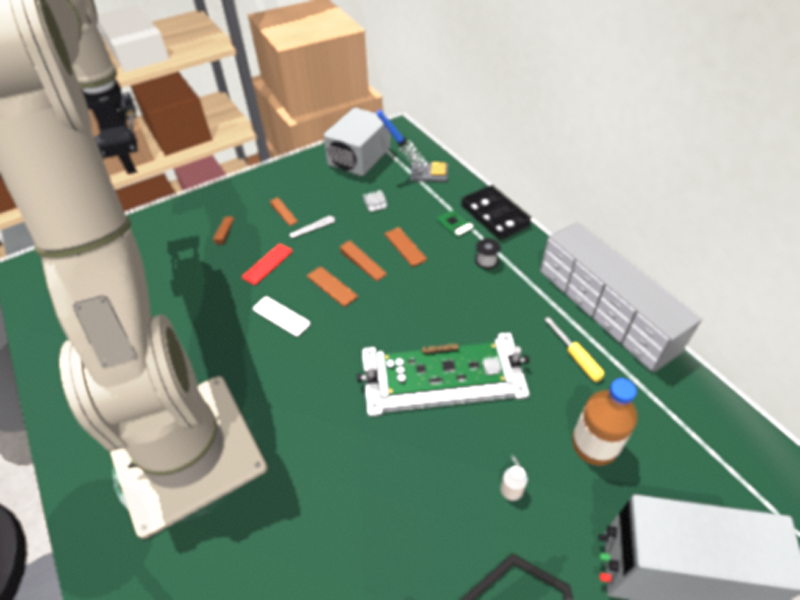

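The top view shows five brown items at (332,254), (323,310), (337,361), (183,349) and (166,428). It also shows red (257,408) and white (343,431) plates, and the holder at (510,325) with its open side facing left. The two small brown ones look like short wedges, and (323,310) is narrower so it is probably the wedge. I'll measure these and view crops.

```bash
cat > h.py <<'E'
import numpy as np,cv2
from bench import *
def P(c):
    K=np.array([[c["fx"],0,c["cx"]],[0,c["fy"],c["cy"]],[0,0,1.]]);return K,np.array([c["k1"],0,0,0,0.]),np.array(c["camera_from_world"])
def ray(c,uv):
    K,d,T=P(c);n=cv2.undistortPoints(np.float64(uv).reshape(-1,1,2),K,d).reshape(-1,2)
    R=T[:3,:3];return -R.T@T[:3,3],np.c_[n,np.ones(len(n))]@R
def plane(c,uv,z):
    o,D=ray(c,uv);return o+D*((z-o[2])/D[:,2])[:,None]
def tri(c1,p1,c2,p2):
    o1,D1=ray(c1,p1);o2,D2=ray(c2,p2);out=[]
    for a,b in zip(D1,D2):
        s=np.linalg.lstsq(np.c_[a,-b],o2-o1,rcond=None)[0];q1=o1+s[0]*a;q2=o2+s[1]*b
        out.append(np.r_[(q1+q2)/2,np.linalg.norm(q1-q2)])
    return np.array(out)
def proj(c,X):
    K,d,T=P(c);return cv2.projectPoints(np.float64(X).reshape(-1,1,3),cv2.Rodrigues(T[:3,:3])[0],T[:3,3],K,d)[0].reshape(-1,2)
def brown(c):
    h=cv2.cvtColor(c["color"],cv2.COLOR_RGB2HSV);m=cv2.inRange(h,(5,130,70),(18,255,255))
    cs=cv2.findContours(m,cv2.RETR_EXTERNAL,cv2.CHAIN_APPROX_NONE)[0]
    return m,[k for k in cs if cv2.contourArea(k)>60]
E
python3 - <<'E'
from h import *
t,s=camera("top"),camera("side")
for n,c in(("top",t),("side",s)):
    m,cs=brown(c)
    for k in cs:
        (a,b),wh,an=cv2.minAreaRect(k)
        if n=="top":
            bp=plane(c,cv2.boxPoints(((a,b),wh,an)),.007);e=[np.linalg.norm(bp[i]-bp[i+1])for i in(0,1)]
            ce=bp.mean(0);i=int(np.argmax(e));v=bp[i+1]-bp[i];print(n,np.round((a,b),1),np.round(ce,4),np.round(e,4),"yaw",round(np.degrees(np.arctan2(v[1],v[0])),1))
        else:print(n,np.round((a,b),1),np.round(wh,1),round(an))
def cr(c,x,y,w,h,W,H):return cv2.resize(c["color"][y:y+h,x:x+w,::-1],(W,H),interpolation=cv2.INTER_CUBIC)
a=np.hstack([cr(t,275,145,100,125,400,500),cr(s,225,200,120,75,400,250*1) if 0 else cv2.copyMakeBorder(cr(s,225,200,115,70,400,243),0,257,0,0,0)])
a[250:500,400:]=cr(s,120,110,160,100,400,250)
cv2.imwrite("pics/c1.png",a)
cv2.imwrite("pics/c2.png",np.vstack([cr(t,85,140,170,150,680,600)]))
E
```

```text
top [105.7 274. ] [0.2788 0.5366 0.007 ] [0.0256 0.0978] yaw -127.7
top [215.1 230.6] [0.4161 0.2122 0.007 ] [0.131  0.0418] yaw -77.7
top [116.5 223. ] [0.4315 0.5132 0.007 ] [0.1018 0.0242] yaw -88.6
top [206.7 198.3] [0.5126 0.2412 0.007 ] [0.1339 0.0325] yaw -80.0
top [212.  162.1] [0.6245 0.2294 0.007 ] [0.0419 0.1313] yaw -91.8
top [429.1 157.6] [ 0.6522 -0.4339  0.007 ] [0.092  0.0909] yaw -59.3
top [38.8 73. ] [0.9064 0.8028 0.007 ] [0.0259 0.096 ] yaw -95.4
side [389.3 266.8] [33.6 27.4] 28
side [212.2 182.8] [32.1 10.5] 39
side [231.6 166.9] [32.2  8.5] 42
side [259.1 157.5] [28.6  9.8] 49
side [142.4 146.6] [ 6.7 18.2] 22
side [181. 135.] [19.7  5.4] 49
side [  4.  124.5] [ 8. 21.] 0
side [ 92.6 122.2] [12.6 33.6] 70
side [110.1  71.6] [48.1 36.3] 71
```

View pics/c1.png

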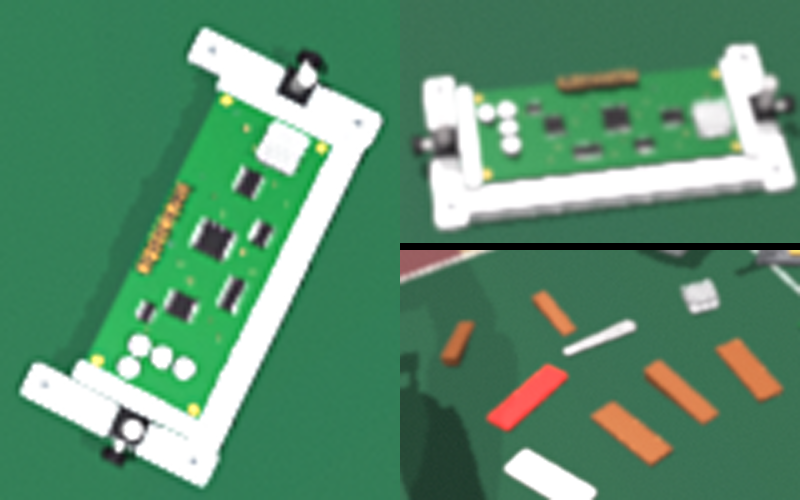

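View pics/c2.png

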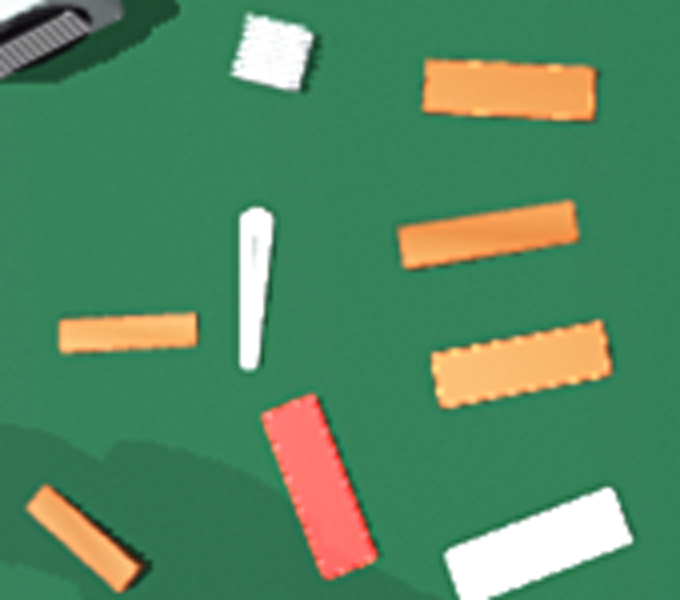

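Crop 1: the open edge with the connector (160,230) faces left/up, and the board has four yellow corner dots I can triangulate. Crop 2: the middle brown item (490,235) measures 130x30 so it is the wedge, (510,90) and (520,363) are the plates, and the smaller brown ones at left are decoys. Next I'll find the wedge's direction and the board pose.

```bash
python3 - <<'E'
from h import *
t,s=camera("top"),camera("side")
def ydots(c,pts):
    h=cv2.cvtColor(c["color"],cv2.COLOR_RGB2HSV).astype(float);out=[]
    for p in pts:
        x,y=np.round(p).astype(int);w=c["color"][y-4:y+5,x-4:x+5].astype(float)
        g=np.clip(w[...,0]-90,0,None)*(w[...,0]>w[...,2]+40)*(w[...,0]>110);yy,xx=np.mgrid[y-4:y+5,x-4:x+5]
        out.append([(g*xx).sum()/g.sum(),(g*yy).sum()/g.sum()])
    return np.array(out)
pt=np.array([(226,100),(321,147),(194,409),(97,360)])/4+(275,145)
ps=np.array([(717,73),(735,146),(487,174),(477,98)]);ps=(ps-(400,0))/3.478+(225,200)
dt,ds=ydots(t,pt),ydots(s,ps);print(dt.round(1).tolist(),pt.round(1).tolist());print(ds.round(1).tolist(),ps.round(1).tolist())
X=tri(t,dt,s,ds);print(X.round(4).tolist());c=X[:,:3].mean(0);print("centre",c.round(4))
Y=(X[0]+X[1]-X[2]-X[3])[:3];Xa=(X[0]+X[3]-X[1]-X[2])[:3]
print("y axis yaw",np.degrees(np.arctan2(Y[1],Y[0])),np.linalg.norm(Y)/2,"x axis yaw",np.degrees(np.arctan2(Xa[1],Xa[0])),np.linalg.norm(Xa)/2)
z=c[2];tp=plane(t,dt,z);sp=plane(s,ds,z);print("diff",(tp-sp).round(4)[:,:2].tolist())
# connector in top
h=cv2.cvtColor(t["color"],cv2.COLOR_RGB2HSV);m=cv2.inRange(h,(5,60,60),(24,255,255));m[:,:305]=0;m[:,325:]=0;m[:190]=0;m[215:]=0
r=cv2.minAreaRect(cv2.findNonZero(m));print("conn",r,plane(t,cv2.boxPoints(r),z+.005).round(4).tolist())
# end corners of the brown parts
for n,cam in(("t",t),("s",s)):
    for k in brown(cam)[1]:
        x,y=k[:,0].mean(0)
        if (n=="t" and 200<x<220) or (n=="s" and 205<x<265 and y>150):
            a=cv2.approxPolyDP(cv2.convexHull(k),2,True)[:,0];print(n,a.tolist(),cv2.boxPoints(cv2.minAreaRect(k)).round(1).tolist())
cv2.imwrite("pics/w.png",np.hstack([cv2.resize(cam["color"][y:y+50,x:x+65,::-1],(400,308),interpolation=cv2.INTER_CUBIC) for cam,x,y in((t,175,173),(s,200,142))]))
E
```

```text
[[331.1, 169.5], [354.9, 181.4], [322.9, 247.0], [299.0, 234.7]] [[331.5, 170.0], [355.2, 181.8], [323.5, 247.2], [299.2, 235.0]]
[[315.4, 220.9], [321.3, 241.8], [249.6, 249.9], [247.0, 227.9]] [[316.1, 221.0], [321.3, 242.0], [250.0, 250.0], [247.1, 228.2]]
[[0.6066, -0.1319, 0.0238, 0.0017], [0.572, -0.203, 0.0242, 0.0021], [0.3761, -0.1083, 0.0246, 0.0021], [0.4105, -0.0376, 0.0271, 0.0023]]
centre [ 0.4913 -0.1202  0.0249]
y axis yaw -25.7391155522397 0.21761405811228826 x axis yaw 64.0785426171474 0.0788356282171576
diff [[-0.0012, 0.0015], [-0.0017, 0.0014], [-0.0018, 0.0011], [-0.0028, -0.0006]]
conn ((315.54498291015625, 201.7906494140625), (3.117647171020508, 23.235294342041016), 28.072484970092773) [[0.4785, -0.0647, 0.0299], [0.54, -0.0965, 0.0299], [0.5358, -0.1047, 0.0299], [0.4744, -0.0728, 0.0299]]
t [[235, 221], [237, 233], [195, 241], [194, 228]] [[192.39999389648438, 227.89999389648438], [235.1999969482422, 219.60000610351562], [237.8000030517578, 233.3000030517578], [195.10000610351562, 241.60000610351562]]
t [[228, 192], [228, 200], [186, 206], [187, 196], [226, 
[... 220 characters left out ...]
89648438, 167.6999969482422], [191.10000610351562, 154.3000030517578], [233.60000610351562, 156.39999389648438], [233.0, 169.8000030517578]]
s [[197, 176], [205, 171], [227, 190], [219, 195]] [[196.3000030517578, 176.89999389648438], [202.89999389648438, 168.6999969482422], [228.0, 188.8000030517578], [221.39999389648438, 197.0]]
s [[218, 158], [224, 155], [246, 175], [238, 177]] [[216.8000030517578, 159.3000030517578], [222.5, 153.0], [246.39999389648438, 174.5], [240.6999969482422, 180.89999389648438]]
s [[247, 149], [255, 146], [272, 165], [263, 169]] [[246.10000610351562, 149.8000030517578], [253.5, 143.39999389648438], [272.1000061035156, 165.1999969482422], [264.70001220703125, 171.5]]
```

View pics/w.png

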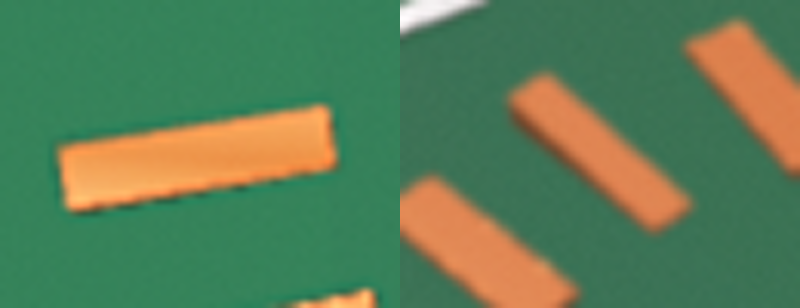

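The right-hand view shows the wedge's dark side wall tallest at its far (upper-left) end. So the thin end already points to the holder and no flip is needed. The gap is about 22.4 mm, which is borderline, so I'll settle it by feel. I'll start with the near plate.

```bash
cat >> h.py <<'E'
from scipy.spatial.transform import Rotation as Ro
HX=np.radians(64.2);HO=np.array([.5118,-.0779,0]);ex=np.array([np.cos(HX),np.sin(HX),0]);ey=np.array([np.sin(HX),-np.cos(HX),0])*1.0
ey=-np.array([-np.sin(HX),np.cos(HX),0])*-1.0
def hw(x,y,z):return HO+x*ex+y*ey+np.array([0,0,z])
def go(p,yaw):
    s=read_state();R=Ro.from_quat(s["eef_rot"]).as_matrix();a=np.radians(yaw)
    y=np.array([np.cos(a),np.sin(a),0]);z=np.array([0,0,-1.]);T=np.c_[np.cross(y,z),y,z]
    if T[:,1]@R[:,1]<0:T[:,:2]*=-1
    print(np.r_[Ro.from_matrix(R.T@T).as_rotvec(),R.T@(np.asarray(p)-s["ee_pos"])].round(4).tolist())
def hs():
    s=read_state();d=np.array(s["ee_pos"])-HO;F=np.array(s["ft_force"]);print("t",s["time"],"holder xyz",(d@ex).round(4),(d@ey).round(4),d[2].round(4),"F",(F@ex).round(2),(F@ey).round(2),F[2].round(2),"w",s["width"],s["grip_force"])
E
python3 - <<'E'
from h import *
print(ey)
go([.4059,.2591,.15],12.3)
t,s=camera("top"),camera("side")
T=[k for k in brown(t)[1] if 200<k[:,0,0].mean()<220];S=[k for k in brown(s)[1] if 205<k[:,0,0].mean()<265 and k[:,0,1].mean()>150]
for a,b in zip(T,S):
    f=lambda k:np.array([[m["m10"]/m["m00"],m["m01"]/m["m00"]] for m in [cv2.moments(k)]])
    print(tri(t,f(a),s,f(b)).round(4), plane(t,f(a),.007).round(4))
E
```

```text
[-0.90031877  0.4352311   0.        ]
[-0.0004, 0.0003, 1.1204, -0.3341, -0.2781, 0.0724]
[[0.4172 0.2117 0.0024 0.0026]] [[0.4159 0.2117 0.007 ]]
[[0.5132 0.2411 0.0082 0.0013]] [[0.5127 0.2415 0.007 ]]
[[0.6268 0.2295 0.0013 0.0028]] [[0.6244 0.2293 0.007 ]]
```

play_rows:
  increments: "0 0 1.12 -0.334 -0.278 0.072 1;0 0 1.12 -0.334 -0.278 0.072 1;0 0 1.12 -0.334 -0.278 0.072 1;0 0 1.12 -0.334 -0.278 0.072 1;0 0 1.12 -0.334 -0.278 0.072 1;0 0 1.12 -0.334 -0.278 0.072 1;0 0 1.12 -0.334 -0.278 0.072 1;0 0 1.12 -0.334 -0.278 0.072 1"

```text
time: 1.2
ee_pos: [0.3829, 0.2898, 0.1572]
eef_rot: [0.629, 0.777, 0.001, -0.0]
ft_force: [1.0, -0.3, 0.6]
width: 0.0868
grip_force: 0.0
```

```bash
python3 - <<'E'
from h import *
go([.4059,.2591,.004],12.3);hs()
t,s=camera("top"),camera("side")
dt=[[331.1,169.5],[354.9,181.4],[322.9,247.0],[299.0,234.7]];ds=[[315.4,220.9],[321.3,241.8],[249.6,249.9],[247.0,227.9]]
for z in(.025,.0285):
    a,b=plane(t,dt,z),plane(s,ds,z);print(z,a.mean(0).round(4),b.mean(0).round(4))
f=lambda k:np.array([[m["m10"]/m["m00"],m["m01"]/m["m00"]] for m in [cv2.moments(k)]])
for k in brown(s)[1]:
    if 205<k[:,0,0].mean()<265 and k[:,0,1].mean()>150:print(plane(s,f(k),.006).round(4))
E
```

```text
[0.0008, -0.0009, -0.0053, -0.0349, 0.016, 0.1532]
t 1.2 holder xyz 0.2749 0.2761 0.1572 F 0.2 -1.03 0.61 w 0.08682681836482999 0.0
0.025 [ 0.4903 -0.1196  0.025 ] [ 0.4921 -0.1205  0.025 ]
0.0285 [ 0.4901 -0.119   0.0285] [ 0.4906 -0.1224  0.0285]
[[0.4176 0.208  0.006 ]]
[[0.5148 0.2431 0.006 ]]
[[0.6255 0.2249 0.006 ]]
```

play_rows:
  increments: "0 0 -0.005 -0.035 0.016 0.04 1;0 0 -0.005 -0.035 0.016 0.09 1;0 0 -0.005 -0.035 0.016 0.12 1;0 0 -0.005 -0.035 0.016 0.12 1;0 0 -0.005 -0.035 0.016 0.12 1"

```text
time: 1.8
ee_pos: [0.4051, 0.2611, 0.0379]
eef_rot: [0.625, 0.781, -0.0, -0.0]
ft_force: [0.8, 0.5, 1.2]
width: 0.087
grip_force: 0.0
```

```bash
sed -i 's/HO=np.array(\[.5118,-.0779,0\])/HO=np.array([.511,-.0782,0])/' h.py; python3 - <<'E'
from h import *
go([.4065,.2580,.003],12.3);hs()
E
```

```text
[-0.0002, 0.0001, 0.006, -0.0034, 0.0007, 0.0349]
t 1.8 holder xyz 0.2594 0.2431 0.0379 F 0.75 -0.48 1.25 w 0.08704111476872012 0.0
```

play_rows:
  increments: "0 0 0.006 -0.003 0.001 0.025 1;0 0 0.006 -0.003 0.001 0.035 1;0 0 0.006 -0.003 0.001 0.035 1;0 0 0.006 -0.003 0.001 0.035 0;0 0 0.006 -0.003 0.001 0.035 0;0 0 0.006 -0.003 0.001 0.035 0;0 0 0.006 -0.003 0.001 0.035 0;0 0 0.006 -0.003 0.001 0.035 0"
  grip_force: 40

```text
time: 2.6
ee_pos: [0.4068, 0.2581, 0.0024]
eef_rot: [0.628, 0.779, 0.0, -0.0]
ft_force: [0.0, 0.6, -0.2]
width: 0.0549
grip_force: 0.0
```

```bash
python3 - <<'E'
from h import *
go(hw(.16,0,.08),HX*57.2958+90);hs()
E
```

```text
[0.0002, -0.0004, 0.6643, -0.2247, 0.1291, -0.0776]
t 2.6 holder xyz 0.2574 0.2402 0.0024 F 0.6 0.24 -0.18 w 0.054898273547310826 0.0
```

play_rows:
  increments: "0 0 0 0 0 0 0;0 0 0 0 0 0 0;0 0 0 0 0 0 0;0 0 0 0 0 0 0;0 0 0 0 0 -0.03 0;0 0 0 0 0 -0.07 0;0 0 0 0 0 -0.077 0"

```text
time: 3.3
ee_pos: [0.4086, 0.2592, 0.0829]
eef_rot: [0.628, 0.778, 0.003, 0.0]
ft_force: [1.0, 0.2, -0.5]
width: 0.0391
grip_force: 40.0
```

play_rows:
  increments: "0 0 0.66 -0.225 0.129 0 0;0 0 0.66 -0.225 0.129 0 0;0 0 0.66 -0.225 0.129 0 0;0 0 0.66 -0.225 0.129 0 0;0 0 0.66 -0.225 0.129 0 0;0 0 0.66 -0.225 0.129 0 0;0 0 0.66 -0.225 0.129 0 0;0 0 0.66 -0.225 0.129 0 0"

```text
time: 4.1
ee_pos: [0.5796, 0.0667, 0.0785]
eef_rot: [0.846, 0.534, -0.0, -0.001]
ft_force: [-0.3, 1.3, -1.0]
width: 0.039
grip_force: 40.0
```

```bash
python3 - <<'E'
from h import *
go(hw(.16,0,.005),HX*57.2958+90);hs()
t=camera("top");s=camera("side")
cv2.imwrite("pics/g.png",np.hstack([cv2.resize(c["color"][y:y+130,x:x+130,::-1],(400,400),interpolation=cv2.INTER_CUBIC) for c,x,y in((t,220,140),(s,200,160))]))
E
```

```text
[-0.0015, 0.0002, 0.0057, -0.0003, 0.0014, 0.0735]
t 4.1 holder xyz 0.1603 0.0013 0.0785 F 1.04 0.89 -0.96 w 0.03900175766798311 39.993301033973694
```

View pics/g.png

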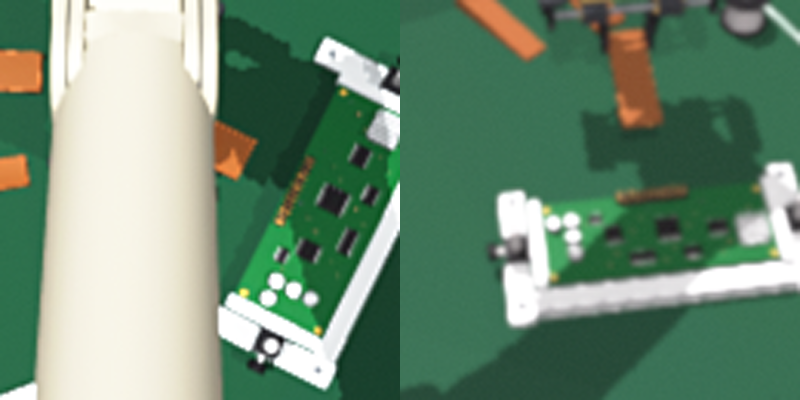

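Pictured: the plate is held level at (635,80) in the side half, lined up with the connector. I'll lower it and slide it in.

play_rows:
  increments: "0.000 0 0.006 0 0.001 0.04 0;0 0 0.006 0 0.001 0.07 0;0 0 0.006 0 0.001 0.0747 0;0 0 0.006 0 0.001 0.0747 0;0 0 0.006 0 0.001 0.0747 0"

```text
time: 4.7
ee_pos: [0.5815, 0.066, 0.0052]
eef_rot: [0.847, 0.531, 0.0, -0.0]
ft_force: [-0.4, -0.3, 0.5]
width: 0.0389
grip_force: 40.0
```

```bash
python3 - <<'E'
from h import *
go(hw(.03,0,.0035),HX*57.2958+90);hs()
t=camera("top");s=camera("side")
cv2.imwrite("pics/g2.png",np.hstack([cv2.resize(c["color"][y:y+130,x:x+130,::-1],(400,400),interpolation=cv2.INTER_CUBIC) for c,x,y in((t,220,140),(s,200,160))]))
# plate tip centre in side view
h=cv2.cvtColor(s["color"],cv2.COLOR_RGB2HSV);m=cv2.inRange(h,(3,110,50),(18,255,255));m[:,:255]=0;m[:,310:]=0;m[:170]=0;m[230:]=0
for k in cv2.findContours(m,0,2)[0]:
    if cv2.contourArea(k)>15:
        p=plane(s,k[:,0],.007)-HO;print(cv2.contourArea(k),[(p@ex).min().round(3),(p@ex).max().round(3),(p@ey).min().round(3),(p@ey).max().round(3)])
E
```

```text
[0.0003, -0.0008, -0.0003, -0.1305, -0.0006, 0.0016]
t 4.7 holder xyz 0.1605 -0.0007 0.0052 F -0.5 0.25 0.54 w 0.03893767157766822 39.993082880973816
352.0 [np.float64(0.045), np.float64(0.182), np.float64(-0.025), np.float64(0.02)]
```

play_rows:
  increments: "0 0 0 -0.03 -0.0005 0.001 0;0 0 0 -0.06 -0.0005 0.001 0;0 0 0 -0.09 -0.0005 0.001 0;0 0 0 -0.11 -0.0005 0.001 0;0 0 0 -0.12 -0.0005 0.001 0;0 0 0 -0.125 -0.0005 0.001 0;0 0 0 -0.128 -0.0005 0.001 0;0 0 0 -0.130 -0.0005 0.001 0"

```text
time: 5.6
ee_pos: [0.5246, -0.0508, 0.0035]
eef_rot: [0.847, 0.531, 0.0, -0.0]
ft_force: [0.8, -0.6, -1.0]
width: 0.0389
grip_force: 40.0
```

play_rows:
  increments: "0 0 0 -0.002 0 0 0;0 0 0 -0.004 0 0 0;0 0 0 -0.006 0 0 0;0 0 0 -0.008 0 0 0;0 0 0 -0.008 0 0 0"

```text
time: 6.1
ee_pos: [0.5206, -0.0592, 0.0034]
eef_rot: [0.848, 0.531, -0.0, -0.0]
ft_force: [-0.2, 0.7, -0.8]
width: 0.0391
grip_force: 40.0
```

```bash
python3 - <<'E'
from h import *
hs()
E
```

```text
t 6.1 holder xyz 0.0213 -0.0003 0.0034 F 0.55 0.5 -0.8 w 0.039117424793550716 39.99308466911316
```

play_rows:
  increments: "0 0 0 -0.001 0 0 0;0 0 0 -0.002 0 0 0;0 0 0 -0.003 0 0 0;0 0 0 -0.003 0 0 0"

```text
time: 6.5
ee_pos: [0.5193, -0.0617, 0.0034]
eef_rot: [0.848, 0.531, -0.0, -0.0]
ft_force: [-0.2, 0.1, -0.9]
width: 0.0393
grip_force: 40.0
```

```bash
python3 - <<'E'
from h import *
hs()
E
```

```text
t 6.5 holder xyz 0.0185 -0.0003 0.0034 F -0.03 0.25 -0.9 w 0.03925094150935359 39.99317228794098
```

play_rows:
  increments: "0 0 0 -0.001 0 0 0;0 0 0 -0.002 0 0 0;0 0 0 -0.003 0 0 0;0 0 0 -0.003 0 0 0"

```text
time: 6.9
ee_pos: [0.5188, -0.0627, 0.0037]
eef_rot: [0.847, 0.531, 0.001, -0.0]
ft_force: [2.2, 7.0, -0.4]
width: 0.0389
grip_force: 40.0
```

```bash
python3 - <<'E'
from h import *
hs()
E
```

```text
t 6.9 holder xyz 0.0174 -0.0002 0.0037 F 7.24 1.06 -0.42 w 0.0388823487774287 39.99401092529297
```

Home: 7 N at x = 17.4 mm. I'll release it and go for plate B.

play_rows:
  increments: "0 0 0 0.0005 0 0.0012 0;0 0 0 0.0005 0 0.0012 0;0 0 0 0.0005 0 0.0012 0.7;0 0 0 0.0005 0 0.0012 0.7;0 0 0 0.0005 0 0.0012 0.7;0 0 0 0.0005 0 0.0012 0.7;0 0 0 0.0005 0 0.0012 0.7;0 0 0 0.0005 0 0.0012 0.7"

```text
time: 7.7
ee_pos: [0.5182, -0.064, 0.0022]
eef_rot: [0.848, 0.531, -0.0, -0.0]
ft_force: [1.0, -0.2, -0.7]
width: 0.0603
grip_force: 0.0
```

play_rows:
  increments: "0 0 0 0.001 0 -0.03 1;0 0 0 0.001 0 -0.08 1;0 0 0 0.001 0 -0.12 1;0 0 0 0.001 0 -0.12 1"

```text
time: 8.1
ee_pos: [0.5218, -0.0634, 0.1275]
eef_rot: [0.848, 0.53, 0.004, 0.002]
ft_force: [0.4, -0.5, 0.0]
width: 0.0832
grip_force: 0.0
```

```bash
python3 - <<'E'
from h import *
# far plate B: centre ~(.6248,.2285), long axis yaw 88.2; grip 48mm toward far end
a=np.radians(88.2);go([.6250+.048*np.cos(a),.2280+.048*np.sin(a),.05],88.2-90);hs()
E
```

```text
[0.0079, -0.0032, -0.4211, 0.3506, -0.0548, 0.0788]
t 8.1 holder xyz 0.018 -0.0033 0.1275 F -0.28 -0.6 0.04 w 0.08316447941197906 0.0
```

play_rows:
  increments: "0 0 -0.42 0.35 -0.055 0 1;0 0 -0.42 0.35 -0.055 0 1;0 0 -0.42 0.35 -0.055 0 1;0 0 -0.42 0.35 -0.055 0 1;0 0 -0.42 0.35 -0.055 0 1;0 0 -0.42 0.35 -0.055 0.02 1;0 0 -0.42 0.35 -0.055 0.06 1;0 0 -0.42 0.35 -0.055 0.08 1"

```text
time: 8.9
ee_pos: [0.6222, 0.281, 0.0411]
eef_rot: [0.717, 0.697, 0.001, -0.001]
ft_force: [-0.1, 0.1, -0.8]
width: 0.087
grip_force: 0.0
```

```bash
python3 - <<'E'
from h import *
t=camera("top");s=camera("side")
a=np.radians(88.2);go([.6250+.048*np.cos(a),.2280+.048*np.sin(a),.0025],88.2-90);hs()
for n,c in(("t",t),("s",s)):
  for k in brown(c)[1]:
    (x,y),wh,an=cv2.minAreaRect(k)
    p=plane(c,[(x,y)],.007)[0];q=p-HO
    if abs(q[1])<.5 and p[0]<.8:
        bp=plane(c,cv2.boxPoints(((x,y),wh,an)),.007)
        d=[bp[1]-bp[0],bp[2]-bp[1]];d=max(d,key=np.linalg.norm);P_=plane(c,k[:,0],.007)-HO
        print(n,p.round(4),np.linalg.norm(d).round(4),np.degrees(np.arctan2(d[1],d[0])).round(1)%180,"hold",(P_@ex).min().round(3),(P_@ex).max().round(3),(P_@ey).min().round(3),(P_@ey).max().round(3))
cv2.imwrite("pics/p.png",np.hstack([cv2.resize(c["color"][y:y+100,x:x+100,::-1],(400,400),interpolation=cv2.INTER_CUBIC) for c,x,y in((t,270,150),(s,230,180))]))
E
```

```text
[-0.0087, 0.0035, 0.004, -0.0021, 0.0089, 0.0327]
t 9.0 holder xyz 0.3676 0.0589 0.0353 F 0.31 0.76 -1.5 w 0.08701427034009035 0.0
t [ 0.5177 -0.0606  0.007 ] 0.0408 154.3 hold 0.001 0.036 -0.019 0.022
t [0.5171 0.2197 0.007 ] 0.0898 100.7 hold 0.227 0.314 0.087 0.161
t [0.6241 0.2179 0.007 ] 0.1077 88.2 hold 0.262 0.371 -0.011 0.066
t [ 0.652  -0.4338  0.007 ] 0.092 120.7 hold -0.309 -0.213 -0.335 -0.238
s [ 0.6929 -0.3734  0.007 ] 0.0985 23.1 hold -0.233 -0.13 -0.346 -0.247
s [0.5152 0.2399 0.007 ] 0.1482 98.5 hold 0.226 0.356 0.087 0.184
s [0.6252 0.2237 0.007 ] 0.1434 87.4 hold 0.255 0.39 -0.01 0.071
```

View pics/p.png

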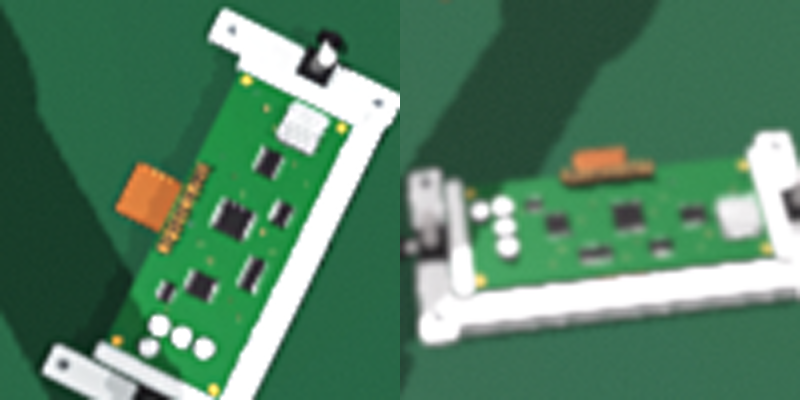

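The plate lies squarely under the connector (149,197), standing out about 35 mm. Now grasp plate B.

play_rows:
  increments: "-0.004 0.002 0.004 0 0.004 0.015 1;-0.004 0.002 0.004 0 0.005 0.033 1;-0.004 0.002 0.004 0 0.005 0.035 0.3;-0.004 0.002 0.004 0 0.005 0.035 0;-0.004 0.002 0.004 0 0.005 0.035 0;-0.004 0.002 0.004 0 0.005 0.035 0;-0.004 0.002 0.004 0 0.005 0.035 0;-0.004 0.002 0.004 0 0.005 0.035 0"

```text
time: 9.8
ee_pos: [0.6273, 0.2759, 0.0077]
eef_rot: [0.72, 0.694, 0.002, 0.001]
ft_force: [0.2, 0.6, 0.5]
width: 0.0471
grip_force: 0.0
```

```bash
python3 - <<'E'
from h import *
print(read_state()["ee_pos"]);go([.6265,.276,.0025],88.2-90)
E
```

```text
[0.62730365 0.27590289 0.00773026]
[0.0045, -0.0025, -0.0045, 0.0001, -0.0008, 0.0052]
```

play_rows:
  increments: "0.004 -0.002 -0.004 0 -0.0005 0.0052 0.56;0.004 -0.002 -0.004 0 -0.0005 0.0052 0.56;0.004 -0.002 -0.004 0 -0.0005 0.0052 0;0.004 -0.002 -0.004 0 -0.0005 0.0052 0;0.004 -0.002 -0.004 0 -0.0005 0.0052 0;0.004 -0.002 -0.004 0 -0.0005 0.0052 0;0.004 -0.002 -0.004 0 -0.0005 0.0052 0"

```text
time: 10.5
ee_pos: [0.6266, 0.2758, 0.0021]
eef_rot: [0.718, 0.696, 0.0, -0.0]
ft_force: [-0.1, -0.3, -0.2]
width: 0.039
grip_force: 40.0
```

```bash
python3 - <<'E'
from h import *
hs();go([.6265,.276,.0025],88.2-90);go(hw(.16,0,.08),HX*57.2958+90)
E
```

```text
t 10.5 holder xyz 0.3691 0.05 0.0021 F -0.35 -0.05 -0.16 w 0.03901454618361473 39.99886751174927
[0.0001, -0.0001, -0.0006, 0.0002, -0.0001, -0.0004]
[0.0, -0.0001, 0.4183, -0.2113, -0.0393, -0.0779]
```

play_rows:
  increments: "0 0 0 0 0 -0.03 0;0 0 0 0 0 -0.07 0;0 0 0.418 -0.211 -0.039 -0.078 0;0 0 0.418 -0.211 -0.039 -0.078 0;0 0 0.418 -0.211 -0.039 -0.078 0;0 0 0.418 -0.211 -0.039 -0.078 0;0 0 0.418 -0.211 -0.039 -0.078 0;0 0 0.418 -0.211 -0.039 -0.078 0"

```text
time: 11.3
ee_pos: [0.5807, 0.0629, 0.0806]
eef_rot: [0.848, 0.53, 0.0, 0.0]
ft_force: [0.6, -0.1, -1.0]
width: 0.0391
grip_force: 40.0
```

```bash
python3 - <<'E'
from h import *
hs();go(hw(.16,0,.013),HX*57.2958+90)
E
```

```text
t 11.3 holder xyz 0.1573 -0.0014 0.0806 F 0.16 -0.56 -0.99 w 0.03913708948573589 39.998602867126465
[0.0006, -0.0001, -0.0044, 0.0026, -0.0014, 0.0676]
```

play_rows:
  increments: "0 0 -0.003 0.003 -0.001 0.04 0;0 0 -0.003 0.003 -0.001 0.067 0;0 0 -0.003 0.003 -0.001 0.067 0;0 0 -0.003 0.003 -0.001 0.067 0"

```text
time: 11.7
ee_pos: [0.5816, 0.0703, 0.0134]
eef_rot: [0.846, 0.533, -0.0, -0.0]
ft_force: [1.4, -0.1, -0.6]
width: 0.0393
grip_force: 40.0
```

```bash
python3 - <<'E'
from h import *
hs();go(hw(.023,0,.0125),HX*57.2958+90)
E
```

```text
t 11.7 holder xyz 0.1644 0.0011 0.0134 F 0.53 -1.31 -0.62 w 0.039303008330594254 39.998597502708435
[-0.0003, 0.0001, 0.0046, -0.1414, 0.0005, 0.0009]
```

play_rows:
  increments: "0 0 0.004 -0.03 0.0005 0.001 0;0 0 0.004 -0.06 0.0005 0.001 0;0 0 0.004 -0.08 0.0005 0.001 0;0 0 0.004 -0.08 0.0005 0.001 0"

```text
time: 12.1
ee_pos: [0.5472, -0.0058, 0.0136]
eef_rot: [0.848, 0.529, 0.001, 0.0]
ft_force: [0.5, 0.2, -0.5]
width: 0.0392
grip_force: 40.0
```

```bash
python3 - <<'E'
from h import *
hs();go(hw(.023,0,.0125),HX*57.2958+90)
E
```

```text
t 12.1 holder xyz 0.0809 -0.0011 0.0136 F 0.42 -0.35 -0.53 w 0.03921375394463922 39.998218417167664
[0.0015, -0.0007, -0.0045, -0.0579, -0.0008, 0.001]
```

play_rows:
  increments: "0 0 0 -0.02 0 0.001 0;0 0 0 -0.04 0 0.001 0;0 0 0 -0.053 0 0.001 0;0 0 0 -0.057 0 0.001 0;0 0 0 -0.059 0 0.001 0;0 0 0 -0.060 0 0.001 0;0 0 0 -0.060 0 0.001 0"

```text
time: 12.8
ee_pos: [0.5214, -0.0563, 0.0111]
eef_rot: [0.847, 0.532, 0.0, -0.0]
ft_force: [-0.1, 0.4, -0.1]
width: 0.0391
grip_force: 40.0
```

```bash
python3 - <<'E'
from h import *
hs();go(hw(.0175,0,.0095),HX*57.2958+90)
E
```

```text
t 12.8 holder xyz 0.0242 0.0002 0.0111 F 0.26 0.28 -0.06 w 0.039125640861504225 39.998597502708435
[0.0001, -0.0004, 0.0003, -0.0067, 0.0002, 0.0016]
```

play_rows:
  increments: "0 0 0 -0.002 0 0.000 0;0 0 0 -0.004 0 0 0;0 0 0 -0.005 0 0 0;0 0 0 -0.006 0 0 0;0 0 0 -0.007 0 0 0;0 0 0 -0.008 0 0 0;0 0 0 -0.008 0 0 0"

```text
time: 13.5
ee_pos: [0.5183, -0.0628, 0.0113]
eef_rot: [0.847, 0.532, 0.001, -0.0]
ft_force: [2.8, 5.7, -1.0]
width: 0.0396
grip_force: 40.0
```

```bash
python3 - <<'E'
from h import *
hs()
E
```

```text
t 13.5 holder xyz 0.017 0.0001 0.0113 F 6.36 0.02 -0.98 w 0.039594610770861995 39.99772310256958
```

play_rows:
  increments: "0 0 0 0.001 0 0.001 0;0 0 0 0.001 0 0.0022 0;0 0 0 0.001 0 0.0024 0;0 0 0 0.001 0 0.0024 0.7;0 0 0 0.001 0 0.0024 0.7;0 0 0 0.001 0 0.0024 0.7;0 0 0 0.001 0 0.0024 0.7;0 0 0 0.001 0 0.0024 0.7"

```text
time: 14.3
ee_pos: [0.5178, -0.0636, 0.0085]
eef_rot: [0.847, 0.531, -0.0, -0.0]
ft_force: [0.5, -0.4, 0.1]
width: 0.06
grip_force: 0.0
```

play_rows:
  increments: "0 0 0 0.001 0 -0.03 1;0 0 0 0.001 0 -0.08 1;0 0 0 0.001 0 -0.12 1;0 0 0 0.001 0 -0.12 1"

```text
time: 14.7
ee_pos: [0.5214, -0.0629, 0.1338]
eef_rot: [0.847, 0.531, 0.004, 0.002]
ft_force: [-0.0, -0.0, 0.2]
width: 0.0831
grip_force: 0.0
```

```bash
python3 - <<'E'
from h import *
a=np.radians(100);c=np.array([.5135,.2415]);print(c+.045*np.array([np.cos(a),np.sin(a)]))
go(np.r_[c+.045*np.array([np.cos(a),np.sin(a)]),.08],10);hs()
E
```

```text
[0.50568583 0.28581635]
[0.0082, -0.0024, -0.6261, 0.3067, -0.1667, 0.0541]
t 14.7 holder xyz 0.0183 -0.0027 0.1338 F -0.02 0.0 0.18 w 0.08305119715332202 0.0
```

play_rows:
  increments: "0.008 -0.002 -0.626 0.313 -0.169 0 1;0.008 -0.002 -0.626 0.313 -0.169 0 1;0.008 -0.002 -0.626 0.313 -0.169 0 1;0.008 -0.002 -0.626 0.313 -0.169 0 1;0.008 -0.002 -0.626 0.313 -0.169 0 1;0.008 -0.002 -0.626 0.313 -0.169 0 1;0.008 -0.002 -0.626 0.313 -0.169 0.03 1;0.008 -0.002 -0.626 0.313 -0.169 0.06 1"

```text
time: 15.5
ee_pos: [0.502, 0.3, 0.069]
eef_rot: [0.64, 0.768, -0.0, -0.003]
ft_force: [0.8, 0.2, -0.1]
width: 0.0875
grip_force: 0.0
```

```bash
python3 - <<'E'
from h import *
t=camera("top");s=camera("side")
go([.504,.2927,.0025],10);hs()
cv2.imwrite("pics/p2.png",np.hstack([cv2.resize(c["color"][y:y+100,x:x+100,::-1],(400,400),interpolation=cv2.INTER_CUBIC) for c,x,y in((t,270,150),(s,230,180))]))
for c in(t,s):
  for k in brown(c)[1]:
    P_=plane(c,k[:,0],.014)-HO;x,y=P_@ex,P_@ey
    if abs(x.mean())<.06 and abs(y.mean())<.1:print("plates",x.min().round(4),x.max().round(4),y.min().round(4),y.max().round(4))
E
```

```text
[-0.0155, 0.0026, 0.0049, -0.0019, 0.0057, 0.061]
t 15.6 holder xyz 0.3297 0.1728 0.0636 F -1.03 -0.01 0.06 w 0.08706369909300139 0.0
plates 0.0018 0.0365 -0.0191 0.0228
```

View pics/p2.png

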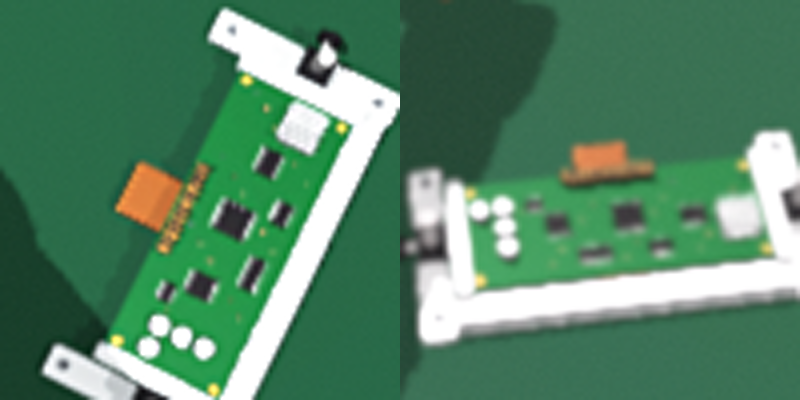

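The two plates are stacked flush at (150,197), centred on the connector. Now descend on the wedge.

play_rows:
  increments: "-0.008 0.002 0.004 0 0.001 0.03 1;-0.008 0.002 0.004 0 0.001 0.045 1;-0.008 0.002 0.004 0 0.001 0.045 0.7;-0.008 0.002 0.004 0 0.001 0.045 0.7"

```text
time: 16.0
ee_pos: [0.504, 0.2924, 0.0247]
eef_rot: [0.645, 0.765, 0.001, -0.001]
ft_force: [0.7, 0.2, 0.6]
width: 0.0783
grip_force: 0.0
```

```bash
python3 - <<'E'
from h import *
go([.504,.2927,.0025],10);hs()
E
```

```text
[0.0002, -0.0026, -0.0046, 0.0002, 0.0001, 0.0222]
t 16.0 holder xyz 0.3306 0.1677 0.0247 F 0.49 -0.51 0.62 w 0.07828216018483797 0.0
```

play_rows:
  increments: "0 0 -0.004 0 0 0.015 0.7;0 0 -0.004 0 0 0.0215 0.7;0 0 -0.004 0 0 0.0215 0.7;0 0 -0.004 0 0 0.0215 0.5;0 0 -0.004 0 0 0.0215 0;0 0 -0.004 0 0 0.0215 0;0 0 -0.004 0 0 0.0215 0;0 0 -0.004 0 0 0.0215 0"
  grip_force: 50

```text
time: 16.8
ee_pos: [0.5034, 0.2932, 0.0023]
eef_rot: [0.643, 0.766, 0.001, -0.001]
ft_force: [-0.6, -0.6, 0.6]
width: 0.0292
grip_force: 50.0
```

play_rows:
  increments: "0 0 0 0 0 0 0;0 0 0 0 0 0 0;0 0 0 0 0 0 0;0 0 0 0 0 0 0;0 0 0 0 0 0 0"

```text
time: 17.3
ee_pos: [0.5034, 0.2932, 0.0023]
eef_rot: [0.643, 0.766, 0.001, -0.001]
ft_force: [-1.5, 0.1, 3.0]
width: 0.0297
grip_force: 50.0
```

```bash
python3 - <<'E'
from h import *
hs();go([.504,.2927,.0025],10);go(hw(.19,0,.06),HX*57.2958+90)
E
```

```text
t 17.3 holder xyz 0.331 0.1685 0.0023 F -0.56 1.36 3.04 w 0.029717241569880946 50.00104755163193
[0.0001, -0.0028, 0.0005, -0.0006, 0.0005, -0.0002]
[-0.0008, -0.0027, 0.6253, -0.2128, 0.054, -0.0583]
```

play_rows:
  increments: "0 0 0 0 0 -0.03 0;0 0 0 0 0 -0.058 0;0 0 0.625 -0.213 0.054 -0.058 0;0 0 0.625 -0.213 0.054 -0.058 0;0 0 0.625 -0.213 0.054 -0.058 0;0 0 0.625 -0.213 0.054 -0.058 0;0 0 0.625 -0.213 0.054 -0.058 0;0 0 0.625 -0.213 0.054 -0.058 0"

```text
time: 18.1
ee_pos: [0.5945, 0.0881, 0.0594]
eef_rot: [0.849, 0.529, 0.0, -0.0]
ft_force: [-0.3, 0.8, -0.6]
width: 0.029
grip_force: 50.0
```

play_rows:
  increments: "0 0 0 0 0 0 0;0 0 0 0 0 0 0;0 0 0 0 0 0 0"

```text
time: 18.4
ee_pos: [0.5931, 0.0944, 0.0594]
eef_rot: [0.846, 0.533, 0.0, -0.002]
ft_force: [0.2, -0.4, -0.8]
width: 0.0296
grip_force: 50.0
```

```bash
python3 - <<'E'
from h import *
hs();go(hw(.19,0,.0175),HX*57.2958+90)
E
```

```text
t 18.4 holder xyz 0.1912 0.0012 0.0594 F -0.28 -0.35 -0.84 w 0.02957442950232138 49.999914318323135
[-0.0022, -0.0025, 0.0032, -0.0013, 0.0013, 0.0419]
```

play_rows:
  increments: "0 0 0.002 -0.001 0.001 0.025 0;0 0 0.002 -0.001 0.001 0.0415 0;0 0 0.002 -0.001 0.001 0.0415 0;0 0 0.002 -0.001 0.001 0.0415 0"

```text
time: 18.8
ee_pos: [0.5938, 0.0916, 0.018]
eef_rot: [0.847, 0.531, 0.0, -0.001]
ft_force: [-0.2, -0.0, 0.0]
width: 0.0295
grip_force: 50.0
```

```bash
python3 - <<'E'
from h import *
hs();go(hw(.08,0,.0173),HX*57.2958+90)
E
```

```text
t 18.8 holder xyz 0.189 -0.0006 0.018 F -0.13 0.17 0.01 w 0.029510789046417147 49.99979987740517
[-0.0022, -0.0015, -0.0011, -0.109, -0.0005, 0.0006]
```

play_rows:
  increments: "-0.002 -0.0015 0 -0.03 0 0.0005 0;-0.002 -0.0015 0 -0.06 0 0.0005 0;-0.002 -0.0015 0 -0.085 0 0.0008 0;-0.002 -0.0015 0 -0.098 0 0.0008 0;-0.002 -0.0015 0 -0.1 0 0.0015 0;-0.002 -0.0015 0 -0.1 0 0.0018 0"

```text
time: 19.4
ee_pos: [0.5511, 0.0024, 0.0165]
eef_rot: [0.847, 0.531, 0.001, -0.0]
ft_force: [-0.3, 0.5, -0.6]
width: 0.0295
grip_force: 50.0
```

```bash
python3 - <<'E'
from h import *
hs();go(hw(.065,0,.0163),HX*57.2958+90)
E
```

```text
t 19.4 holder xyz 0.09 -0.001 0.0165 F 0.3 0.48 -0.59 w 0.029481469291909135 49.999874979257584
[0.001, -0.0017, -0.0012, -0.025, -0.001, 0.0002]
```

play_rows:
  increments: "0 0 0 -0.005 -0.001 0 0;0 0 0 -0.01 -0.001 0 0;0 0 0 -0.014 -0.001 0 0;0 0 0 -0.018 -0.001 0 0;0 0 0 -0.021 -0.001 0 0;0 0 0 -0.024 -0.001 0 0;0 0 0 -0.024 -0.001 0 0"

```text
time: 20.1
ee_pos: [0.5392, -0.0197, 0.0163]
eef_rot: [0.848, 0.531, 0.001, 0.0]
ft_force: [0.8, 2.3, 2.4]
width: 0.0296
grip_force: 50.0
```

```bash
python3 - <<'E'
from h import *
hs();go(hw(.055,0,.0163),HX*57.2958+90)
E
```

```text
t 20.1 holder xyz 0.0649 0.0001 0.0163 F 2.38 0.3 2.45 w 0.029581393804373673 50.00060722231865
[0.0008, -0.0011, -0.0018, -0.0099, 0.0001, -0.0001]
```

play_rows:
  increments: "0 0 0 -0.001 0 0 0;0 0 0 -0.002 0 0 0;0 0 0 -0.003 0 0 0;0 0 0 -0.004 0 0 0;0 0 0 -0.004 0 0 0;0 0 0 -0.004 0 0 0"

```text
time: 20.7
ee_pos: [0.5379, -0.0223, 0.0163]
eef_rot: [0.847, 0.531, 0.001, -0.0]
ft_force: [2.7, 5.4, 1.7]
width: 0.0293
grip_force: 50.0
```

```bash
python3 - <<'E'
from h import *
hs()
E
```

```text
t 20.7 holder xyz 0.062 0.0001 0.0163 F 6.02 -0.11 1.7 w 0.029314307696290526 50.00050216913223
```

play_rows:
  increments: "0 0 0 -0.0005 0 0 0;0 0 0 -0.001 0 0 0;0 0 0 -0.0015 0 0 0;0 0 0 -0.0015 0 0 0;0 0 0 -0.0015 0 0 0"

```text
time: 21.2
ee_pos: [0.5373, -0.0233, 0.0163]
eef_rot: [0.847, 0.531, 0.001, -0.0]
ft_force: [3.1, 6.6, 1.4]
width: 0.0294
grip_force: 50.0
```

```bash
python3 - <<'E'
from h import *
hs()
t,s=camera("top"),camera("side")
dt=[[331.1,169.5],[354.9,181.4],[322.9,247.0],[299.0,234.7]]
cv2.imwrite("pics/f.png",np.hstack([cv2.resize(c["color"][y:y+100,x:x+100,::-1],(400,400),interpolation=cv2.INTER_CUBIC) for c,x,y in((t,270,150),(s,230,180))]))
E
```

```text
t 21.2 holder xyz 0.0609 0.0002 0.0163 F 7.23 0.1 1.36 w 0.029412680710477472 50.00034123659134
```

View pics/f.png

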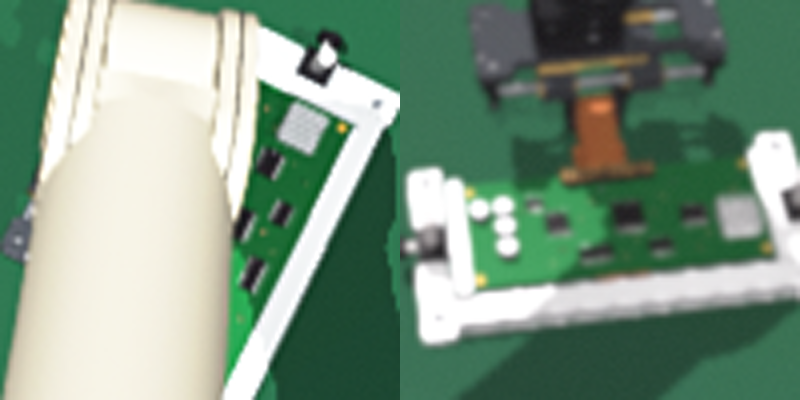

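The side half shows the wedge between gripper (600,110) and connector (608,170), flat on the plates. The push of about 7 N means about 5 N on the board and about 1.3 mm of bow. It took about 56 mm of insertion, so the gap is about 23.5 mm and both plates were needed. Handing in.

```bash
python3 - <<'E'
from h import *
hs();print(close_job())
E
```

```text
t 21.3 holder xyz 0.0609 0.0002 0.0163 F 6.51 0.1 1.48 w 0.02934797381314973 50.000264793634415
the job is handed in; nothing more can be done
None
```

I handed the job in with both plates stacked against the base bar under the connector and the wedge still gripped and tight at about 7 N of push; from that force I estimate about 1.3 mm of board bow, not measured directly.

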